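Pack sealed sample tins and hold the caddy

TASK

The tin sealer has delivered three coffee sample tins to its catch tray: set the two that have lids upright in the carrying caddy, one in each pocket, lowering them gently rather than dropping them, and leave the open, lidless tin and the bowls and cup where they are. Then take the caddy by its handle bar, lift it straight up until its base is about 10 cm above the table, and keep it level and steady there for at least two seconds. Finish while still holding it in the air: do not put it down or let go.

Things in the scene. Friction and masses are not known exactly. Their poses are not given: they have to be found in the camera images.
- tin_a: Sealed metal sample tin: upright plain metal cylinder, body 52 mm diameter, closed by a flat lid 54 mm across (its skirt 59 to 71 mm up) with a small round knob, 16 mm across, in the middle; 71 mm high, 81 mm with the knob; 120 to 190 g. Origin at the centre of its underside, z up along its axis. Stands in the catch tray; its place among the three tins varies.
- tin_b: The second sealed tin, the same as tin_a and interchangeable with it.
- open_tin: Tin of the same metal, 52 mm diameter and 70 mm high, but without a lid: seen from above it is an open empty cup with 3 mm walls. Origin at the centre of its underside, z up. Stays in the tray.
- tray: Steel catch tray, fixed, open on top: 130 (own x) x 290 mm (own y), walls 18 mm high and 4 mm thick, floor 4 mm thick. Origin: centre of the underside, on the table. Three tins stand in a row along its y, about 85 mm apart. From its +y end a fixed 104 mm wide chute rises to the sealing machine, its sides 50 mm high at the tray, 200 mm high 0.53 m farther on.
- caddy: Loose plywood caddy, 350 g, on the table. Base 130 (own x) x 230 mm (own y), 6 mm thick; two square pockets, 70 mm inside, walls 5 mm thick, tops 31 mm above the underside, centred 75 mm either side of the middle (own y). Between them two posts, 102 mm apart, carry a bar along own x, 130 mm long, 22 wide, 18 high, 100 to 118 mm above the underside. Origin: centre of the underside, z up.
- caddy_grip (a point): Centre of the caddy's wooden handle bar, 109 mm above the caddy's underside; axes as the caddy (x along the bar). Open below the bar, between the posts. The caddy about balances here with both pockets filled.
- pocket_left (a point): Centre of the floor of the pocket on the caddy's +y side, 6 mm above the caddy's underside: where the underside of a tin goes.
- pocket_right (a point): Centre of the floor of the pocket on the caddy's -y side, 6 mm above the caddy's underside.
- bowl_1: White cupping bowl, 96 mm across the rim, 60 mm high, on the table beyond the work. Origin at the centre of its underside. Not to be disturbed.
- bowl_2: Second white cupping bowl, the same. Not to be disturbed.
- red_cup: Red plastic cup, 90 mm across the rim, 90 mm high, on the table to the robot's right, beyond the caddy. Origin at the centre of its underside. Not to be disturbed.
Mind the look-alikes: they are no part of the job. Leave any brown or yellow look-alike of the tin_b alone.

How it is judged (in metres and radians):
On the way, in this order (a step that is already met when the one before it is completed fails the run):
1. both lidded tins stand let go, one in each pocket, while the caddy stands on the table (((distance between tin_a and pocket_left below 0.018 m and distance between tin_b and pocket_right below 0.018 m) or (distance between tin_b and pocket_left below 0.018 m and distance between tin_a and pocket_right below 0.018 m)) and angle between the z axis of each of tin_a, tin_b and the z axis of caddy, either way round below 0.12 rad and contact force between each of tin_a, tin_b and the fingers below 0.3 N and height (world z) of caddy below 0.01 m), for 0.2 s.
2. the packed caddy is lifted by its bar and held level and steady for two seconds (((distance between tin_a and pocket_left below 0.018 m and distance between tin_b and pocket_right below 0.018 m) or (distance between tin_b and pocket_left below 0.018 m and distance between tin_a and pocket_right below 0.018 m)) and angle between the z axis of each of tin_a, tin_b and the z axis of caddy, either way round below 0.12 rad and contact force between each of tin_a, tin_b and the fingers below 0.3 N and height (world z) of caddy between 0.06 and 0.2 m and angle between caddy's own z axis and vertical below 0.12 rad and linear speed of caddy below 0.03 m/s and angular speed of caddy below 0.15 rad/s and contact force between caddy and the fingers above 2 N and distance between the grasp point and caddy_grip below 0.06 m and contact force between caddy and tray below 0.2 N and contact force between caddy and bowl_1 below 0.2 N and contact force between caddy and bowl_2 below 0.2 N and contact force between caddy and red_cup below 0.2 N and contact force between caddy and open_tin below 0.2 N), for 2 s.
At the end, for the whole second after the job is handed in: Fingers hold the caddy by its bar, underside 60-200 mm up, tilt < 0.12 rad, still (0.03 m/s, 0.15 rad/s), touching nothing else; a lidded tin stands in each pocket (18 mm, 0.12 rad), fingers off it; open tin stands in the tray within 40 mm of its start, bowls and cup within 30 mm (all of step 2 and z of open_tin in the frame of tray below 0.015 m and angle between each of open_tin, bowl_1, bowl_2, red_cup's own z axis and vertical below 0.1 rad and distance of open_tin from where it was at the start of the episode below 0.04 m and distance of each of bowl_1, bowl_2, red_cup from where it was at the start of the episode below 0.03 m); the arm keeps its last pose, push and grip.
It fails at once if the open tin is pushed away, lifted out or knocked over (distance of open_tin from where it was at the start of the episode above 0.04 m or angle between open_tin's own z axis and vertical above 0.5 rad).
It fails at once if a bowl or the red cup is pushed away or knocked over (distance of any of bowl_1, bowl_2, red_cup from where it was at the start of the episode above 0.03 m or angle between any of bowl_1, bowl_2, red_cup's own z axis and vertical above 0.5 rad).
It fails at once if a lidded tin is dropped or thrown (moves faster than 0.7 m/s out of the fingers) ((linear speed of tin_a above 0.7 m/s and contact force between tin_a and the fingers below 0.05 N and contact force between tin_a and caddy below 0.05 N) or (linear speed of tin_b above 0.7 m/s and contact force between tin_b and the fingers below 0.05 N and contact force between tin_b and caddy below 0.05 N)).
It fails at once if the caddy is tipped by more than 0.35 rad (angle between caddy's own z axis and vertical above 0.35 rad).
It also fails if it takes over 72 s, if anything falls off the work surface, if the arm or the gripper's body presses on something with over 40 N, if the wrist force passes 120 N, or if a joint passes its speed limit or range.

ROBOT

A 6-joint arm with a two-finger parallel gripper is mounted at the origin on the work surface. World frame = base frame: x ahead of the robot, y to its left, z up, the work surface at z = 0. Lengths are in mm, angles in rad, forces in N, time in s.
With the tool pointing down it reaches from about 300 to 775 mm from the base axis. Payload 14.6 kg.
Tool frame: the origin (TCP) lies on the centre line of the jaws, within the pads' length; the fingertips stand 19 mm ahead of it and the grasp point (between the pads) is the TCP (bot.tip_reach is the distance from the TCP to the fingertips, in mm); y points along the fingers, x is the direction in which the jaws open and shut, and the axes are right-handed (so a half turn about y gives the same grasp; the last joint's range is limited). The gripper opens to 85 mm and grips with 20 to 120 N. Pads are 22 mm wide; open, the fingers measure 114 mm over their backs; the gripper's body (76 mm by 85 mm) begins 54 mm behind the grasp point. The pads swing forward as they close: fully open they stand 13 mm farther back than shut.
Start: joints at [-1.173, 0.3, 1.521, -0, 1.321, -0.067], TCP at [246.526, -491.645, 250.281] pointing down, gripper open.
Joint ranges: [-3.03, 3.03], [-0.79, 2.21], [0.23, 2.52], [-1.04, 4.18], [0, 3.07], [-2.55, 2.55]. Speed limits (rad/s): [2.22, 2.22, 2.57, 3.14, 3.14, 3.14].

INTERFACE

Orientations are given as a unit quaternion [w, x, y, z].
In Python, from rig import bot gives the robot as it stands. Calls block until the motion is done:
- bot.move_to(position, orientation): joint-space move of the TCP to a pose.
- bot.servo_line(position, attitude=None, speed=150, until_force=None): straight line of the TCP; attitude=None keeps the orientation; speed is the mean speed in mm/s. With until_force (N) it stops when the force on the tool has changed by that much, and returns True; else False.
- bot.move_joints(angles): joint-space move.
- bot.move_gripper(opening, grip_force=None): finger opening in mm; grip_force is the grip in N (None keeps the last); returns when the fingers have stopped.
- bot.dwell(seconds).
- bot.ik(position, orientation): joint angles nearest the present ones, or None.
- bot.read_state(): the state.
- bot.read_camera(name): name is "scene" or "top"; returns a dict with "image" (400x640x3 uint8, blue, green, red), "depth" (400x640 float32, mm along the optical axis (not along the pixel's ray), 0 where there is no reading), "fovy" (degrees; the focal length in pixels is half the picture's height over the tangent of half this angle, whatever the lens; pixels are square), "cx", "cy" (the principal point, pixels), "k1" (the pictures are not rectified: a ray, as slopes to the right and down, at radius r is drawn at 1 + k1 r^2 times it, then the intrinsics apply), "eye" and "attitude" of the camera in the world. Camera axes: x right, y down, z forward; pixel columns grow to the right and rows downward; lengths in mm; the calibration is good to about 2 mm. A picture is of the moment at which its call begins.
A pose or a line that the arm cannot do raises bot.MotionError and nothing moves.
- bot.finish_job(): hands the job in, once; it reports no verdict.
The state is a dict: "clock": time; "joint_positions": joint angles; "qvel": joint speeds; "effort": joint torques, N m; "ee_pos": TCP position; "tool_rot": TCP orientation; "ft_force": force on the tool from outside, world axes, zero at the start; "moment": the same for the moment, N m; "grip_width": finger opening in mm.
Only numpy, scipy, OpenCV 4.12 (cv2) and the standard library are available. Lean on these libraries where they do the work, as an engineer would, in place of code of your own. Each camera call takes 0.05 s, during which the arm holds its last target. There are 200 camera calls.

## Working session

There is one attempt and no reset: what is moved stays moved. The work goes in short steps, each a Python script; the robot and the scene stay as the last script left them, time stands still between calls to the robot, and variables do not carry over. Pictures are saved under pics/ and viewed, about 8 in all and at most 12, crops included, and the job is handed in when it is done.

```bash
mkdir -p pics; ls; python3 - <<'E'
from rig import bot
import cv2,numpy as np,pickle
d={}
for n in("scene","top"):
    c=bot.read_camera(n);d[n]=c;cv2.imwrite(f"pics/{n}1.png",c["image"])
    print(n,{k:c[k] for k in c if k not in("image","depth")},(c["depth"]>0).mean())
pickle.dump(d,open("c1.pkl","wb"));s=bot.read_state();print(s["clock"],s["tool_rot"],s["grip_width"])
E
```

```text
pics
scene {'fovy': 50.42029194063109, 'cx': 309.219803934019, 'cy': 207.92139285745344, 'k1': -0.11435603257928871, 'eye': array([ 881.58759739, -547.37673183,  969.92797745]), 'attitude': array([-0.28873173,  0.92034112,  0.25367804, -0.07248212])} 0.996078125
top {'fovy': 42.67720262157019, 'cx': 317.3350293416749, 'cy': 199.08108079436235, 'k1': 0.0182903980325718, 'eye': array([ 513.70534127,  -32.55729943, 1481.45976861]), 'attitude': array([ 0.02196797, -0.70455666,  0.70919152, -0.01283372])} 0.9957890625
0.1 [ 0.6019234  -0.60149353  0.37171927 -0.37110448] 85.62902116763271
```

View pics/scene1.png

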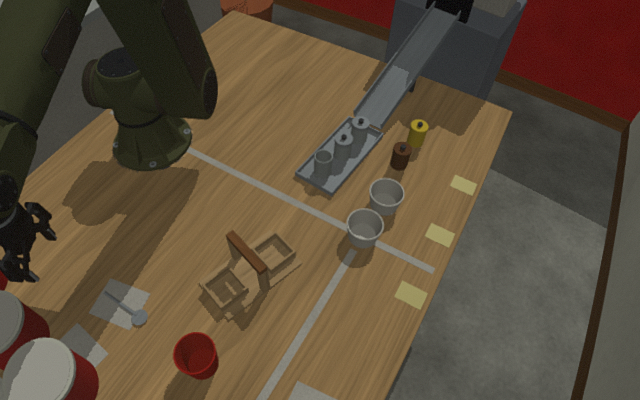

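View pics/top1.png

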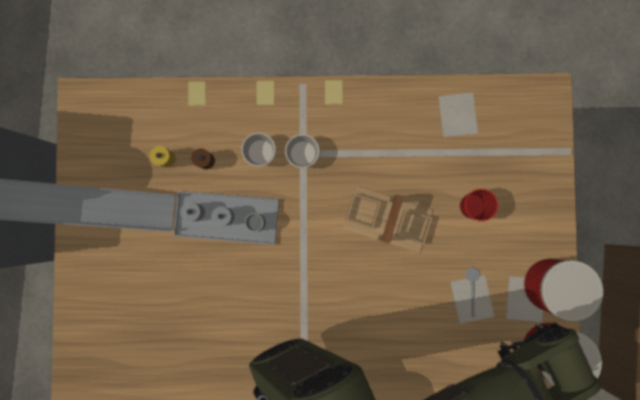

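In the top view, the things that could be taken for a lidded tin are:
- **Grey tins in the tray:** (193,212) and (223,216) have knobs and look lidded. (256,223) looks like an open cup.
- **Look-alikes:** yellow at (161,156) and brown at (203,158). Both stay where they are.

The caddy is around (390,218) with its bar at (394,219). The bowls are at (258,150) and (302,151), and the cup is at (480,205). Next I'll check my choice in a crop and measure.

```bash
cat > h.py <<'E'
import numpy as np,cv2
from scipy.spatial.transform import Rotation as R
def q(a): return R.from_quat(np.r_[a[1:],a[0]])
def cloud(c):
    h,w=c["depth"].shape; f=h/2/np.tan(np.radians(c["fovy"]/2))
    K=np.array([[f,0,c["cx"]],[0,f,c["cy"]],[0,0,1]])
    v,u=np.mgrid[:h,:w]
    p=cv2.undistortPoints(np.stack([u,v],-1).reshape(-1,1,2).astype(np.float64),K,np.array([c["k1"],0,0,0]))[:,0]
    P=np.c_[p,np.ones(len(p))]*c["depth"].reshape(-1,1)
    return (q(c["attitude"]).apply(P)+c["eye"]).reshape(h,w,3)
def at(c,z):  # world xy of each pixel on plane z
    c2=dict(c);c2["depth"]=np.ones_like(c["depth"]);P=cloud(c2)-c["eye"]
    return c["eye"]+P*((z-c["eye"][2])/P[...,2:])
E
python3 - <<'E'
from h import *;import pickle
d=pickle.load(open("c1.pkl","rb"))
for n in d:
    c=d[n];P=cloud(c);X,Y,Z=np.moveaxis(P,-1,0)
    print(n,"table z",np.median(Z[(abs(X-450)<60)&(abs(Y-50)<60)]))
    bx=(X>400)&(X<560)&(Y>120)&(Y<400)
    m=(bx&(Z>60)&(Z<79)).astype(np.uint8)
    k,l,s,ce=cv2.connectedComponentsWithStats(m)
    for i in range(1,k):
        if s[i,4]>15:
            p=P[l==i];print(" tin",s[i,4],p.mean(0).round(1),((p.min(0)+p.max(0))/2).round(1),np.ptp(p,0).round(1))
    m=bx&(Z>79)&(Z<100);print(" knob px",m.sum(),P[m][:20].round(0).tolist())
    m=(X>350)&(X<560)&(Y<-80)&(Y>-420)&(Z>108)&(Z<135)
    p=P[m];
    if len(p): 
        r=cv2.minAreaRect(p[:,:2].astype(np.float32));print(" bar",len(p),p.mean(0),r)
        u,s_,vt=np.linalg.svd(p[:,:2]-p[:,:2].mean(0),full_matrices=False);print(vt[0])
t=d["top"]["image"][120:260,140:460];s=d["scene"]["image"][100:310,190:450]
cv2.imwrite("pics/crop1.png",np.vstack([cv2.resize(t,(780,341),interpolation=cv2.INTER_CUBIC),cv2.resize(s[:85],(780,255),interpolation=cv2.INTER_CUBIC)]))
E
```

```text
scene table z 2.595487145096399
 tin 143 [542.8 331.2  73.6] [540.7 338.7  69.6] [37.5 59.  18.8]
 tin 206 [538.6 248.1  74.1] [535.3 252.1  69.7] [49.2 53.4 18.3]
 tin 155 [521.3 162.7  69.4] [520.9 163.3  69.1] [52.2 52.8 18. ]
 knob px 62 [[544.0, 361.0, 80.0], [528.0, 344.0, 82.0], [545.0, 358.0, 79.0], [529.0, 343.0, 79.0], [541.0, 344.0, 84.0], [545.0, 342.0, 88.0], [548.0, 345.0, 87.0], [542.0, 336.0, 87.0], [544.0, 340.0, 85.0], [547.0, 340.0, 86.0], [549.0, 342.0, 86.0], [552.0, 342.0, 87.0], [543.0, 335.0, 84.0], [547.0, 333.0, 88.0], [548.0, 338.0, 84.0], [551.0, 338.0, 86.0], [554.0, 340.0, 86.0], [544.0, 333.0, 82.0], [548.0, 331.0, 86.0], [551.0, 331.0, 87.0]]
 bar 404 [ 513.12405783 -208.55589792  118.92752252] ((514.0640869140625, -207.32737731933594), (22.970947265625, 102.74461364746094), 72.02066040039062)
[ 0.94918917 -0.31470608]
top table z 1.9153443568384318
 tin 163 [542.8 333.8  74.7] [541.7 336.   70. ] [33.3 53.1 17.8]
 tin 201 [535.4 250.   75. ] [534.2 250.3  71.7] [46.8 52.1 14.5]
 tin 37 [520.  176.8  72.2] [519.9 173.6  69.5] [46.8 21.7 18.1]
 tin 37 [521.4 142.2  73.6] [519.8 145.8  69.3] [46.7 21.7 18.1]
 knob px 161 [[558.0, 340.0, 80.0], [558.0, 335.0, 92.0], [558.0, 334.0, 84.0], [558.0, 324.0, 80.0], [557.0, 263.0, 80.0], [557.0, 258.0, 81.0], [557.0, 253.0, 79.0], [557.0, 239.0, 81.0], [557.0, 236.0, 80.0], [557.0, 233.0, 81.0], [555.0, 357.0, 80.0], [555.0, 341.0, 87.0], [555.0, 338.0, 91.0], [555.0, 336.0, 86.0], [555.0, 332.0, 90.0], [555.0, 331.0, 86.0], [555.0, 324.0, 80.0], [555.0, 264.0, 79.0], [555.0, 261.0, 80.0], [555.0, 255.0, 81.0]]
 bar 325 [ 512.66609377 -208.95344308  119.76216536] ((513.3169555664062, -209.64218139648438), (23.139362335205078, 100.4028549194336), 72.09474182128906)
[-0.94923494  0.314568  ]
```

View pics/crop1.png

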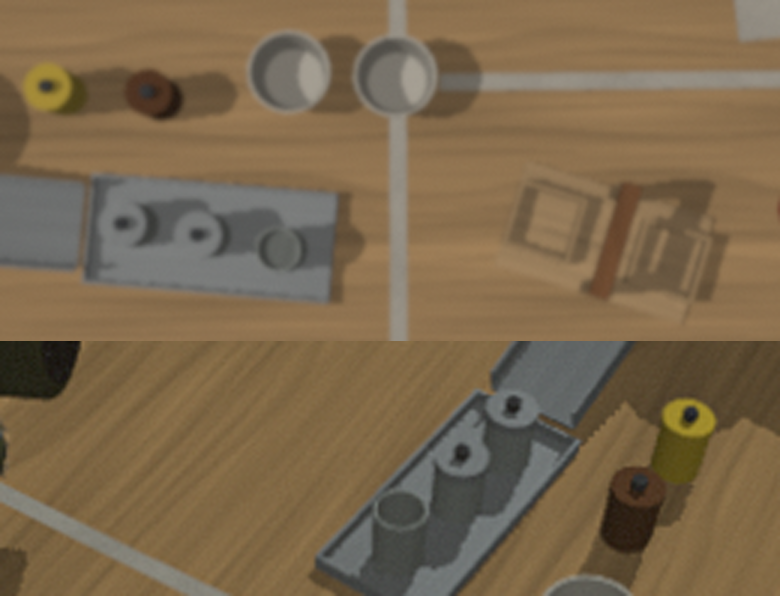

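The crop confirms it. The grey tins in the two places next to the chute have lids with dark knobs, and the third is an open cup. The bar measured 102 mm instead of 130 because my x limit cut it off, so I'll redo that along with the pocket walls and tin circles.

```bash
python3 - <<'E'
from h import *;import pickle
from rig import bot
d=pickle.load(open("c1.pkl","rb"))
for n in d:
    P=cloud(d[n]);X,Y,Z=np.moveaxis(P,-1,0)
    for cx,cy in((541,335),(535,250),(520,160)):
        p=P[(np.hypot(X-cx,Y-cy)<38)&(Z>68)&(Z<95)]
        print(n,len(p),cv2.minEnclosingCircle(p[:,:2].astype(np.float32)),np.percentile(p[:,:2],[2,98],axis=0).mean(0).round(1))
    bx=(X>380)&(X<650)&(Y<-80)&(Y>-370)
    for lo,hi in((108,135),(26,40)):
        p=P[bx&(Z>lo)&(Z<hi)];r=cv2.minAreaRect(p[:,:2].astype(np.float32));print(n,lo,len(p),r)
for p in((527,-208),(541,335)):
    from rig import bot
    for yaw in(-18,0,72,90):
        qq=(R.from_euler('z',yaw,degrees=True)*R.from_matrix([[1,0,0],[0,0,1],[0,-1,0]])) 
        print(yaw,qq.as_matrix()[:,1])
print(q(bot.read_state()["tool_rot"]).as_matrix().round(2),bot.tip_reach)
E
```

```text
scene 216 ((547.4780883789062, 338.7556457519531), 29.429908752441406) [549.  336.9]
scene 231 ((539.0377197265625, 253.13323974609375), 29.16403579711914) [538.7 252.4]
scene 93 ((521.0917358398438, 161.74652099609375), 26.947202682495117) [521.5 163. ]
scene 108 552 ((527.2390747070312, -211.60293579101562), (22.970947265625, 130.44737243652344), 72.02066040039062)
scene 26 692 ((527.1509399414062, -211.3712921142578), (231.78677368164062, 132.40576171875), 72.42247009277344)
top 299 ((550.1316528320312, 336.4443054199219), 27.334129333496094) [549.8 335.3]
top 303 ((536.8451538085938, 250.68885803222656), 27.146299362182617) [536.9 250.2]
top 73 ((520.4453125, 160.54481506347656), 26.03264808654785) [519.9 159.7]
top 108 428 ((527.2711791992188, -214.20492553710938), (23.14116096496582, 129.73878479003906), 71.99588012695312)
top 26 419 ((527.1007080078125, -214.36227416992188), (229.90354919433594, 124.42782592773438), 72.41935729980469)
-18 [ 0.  0. -1.]
0 [ 0.  0. -1.]
72 [ 0.  0. -1.]
90 [ 0.  0. -1.]
-18 [ 0.  0. -1.]
0 [ 0.  0. -1.]
72 [ 0.  0. -1.]
90 [ 0.  0. -1.]
[[ 0.45 -0.    0.89]
 [-0.89  0.    0.45]
 [-0.   -1.    0.  ]] 19.0
```

```bash
cat >> h.py <<'E'
from rig import bot
CADDY=np.array([527.2,-213.0]);CYAW=-17.8
def ori(yaw):
    o=(R.from_euler('z',yaw,degrees=True)*R.from_matrix([[1,0,0],[0,0,1],[0,-1,0]])).as_quat()
    return np.r_[o[3],o[:3]]
def go(p,yaw):  # joint move, jaws opening along yaw; the nearer of the half turns
    j0=np.array(bot.read_state()["joint_positions"]);c=[]
    for y in(yaw,yaw+180):
        j=bot.ik(list(p),list(ori(y)))
        if j is not None:c.append((np.abs(np.array(j)-j0).max(),y))
    y=min(c)[1];bot.move_to(list(p),list(ori(y)))
def st(t):
    s=bot.read_state();print(t,round(s["clock"],1),np.round(s["ee_pos"],1),"F",np.round(s["ft_force"],1),"w",round(s["grip_width"],1))
def pocket(sgn):
    return CADDY+sgn*75*np.array([-np.sin(np.radians(CYAW)),np.cos(np.radians(CYAW))])
def pick(xy):
    bot.move_gripper(85,grip_force=40);go([*xy,180],0);st("above")
    hit=bot.servo_line([*xy,66],speed=120,until_force=6);st(f"down {hit}")
    if hit:raise SystemExit("touched")
    bot.move_gripper(30,grip_force=40);st("closed")
    bot.servo_line([*xy,230],speed=150);st("lifted")
def snap(n):
    import pickle
    d={}
    for k in("scene","top"):
        d[k]=bot.read_camera(k);cv2.imwrite(f"pics/{k}{n}.png",d[k]["image"])
    pickle.dump(d,open(f"c{n}.pkl","wb"));return d
E
python3 - <<'E'
from h import *
pick((549.5,336.5));snap(2)
a=cv2.imread("pics/scene2.png")[20:240,180:480]
cv2.imwrite("pics/crop2.png",cv2.resize(a,(780,572),interpolation=cv2.INTER_CUBIC))
E
```

```text
above 3.4 [549.9 335.8 180.1] F [0.6 0.3 0.5] w 85.0
down False 4.5 [549.9 336.7  66.9] F [ 0.9 -0.2  0.6] w 85.2
closed 4.9 [549.7 336.7  66.8] F [-1.4 -0.3  5.9] w 50.6
lifted 6.2 [549.3 336.3 228.9] F [-0.3 -0.  -2.2] w 51.2
```

View pics/crop2.png

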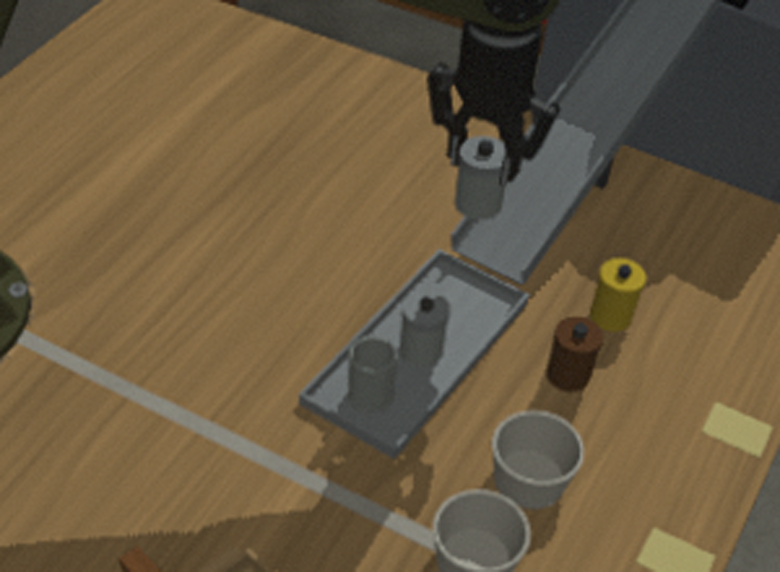

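The lidded tin hangs upright between the fingers at (482,180). The other lidded tin (425,330) and the open tin (372,370) are still in the tray. Next it goes into the right pocket.

```bash
cat >> h.py <<'E'
def place(sgn):
    p=pocket(sgn);go([*p,230],CYAW);st("over")
    bot.servo_line([*p,90],speed=120);bot.dwell(0.2)
    hit=bot.servo_line([*p,66],speed=25,until_force=3.5);st(f"set {hit}")
E
python3 - <<'E'
from h import *
place(-1);snap(3)
a=cv2.imread("pics/scene3.png")[200:350,170:370];b=cv2.imread("pics/top3.png")[160:280,320:480]
cv2.imwrite("pics/crop3.png",np.hstack([cv2.resize(x,(400,300),interpolation=cv2.INTER_CUBIC) for x in(a,b)]))
E
```

```text
over 8.5 [ 504.7 -283.7  230. ] F [-0.1 -0.2 -2. ] w 50.9
set True 10.8 [ 504.2 -284.4   68.8] F [-0.6  0.   6. ] w 50.8
```

View pics/crop3.png

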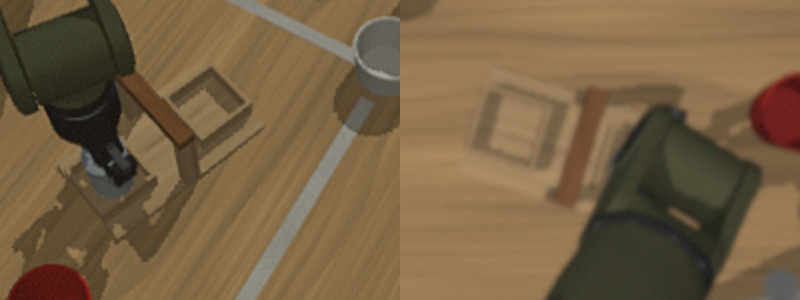

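The tin sits inside the right pocket, and contact came at z 68.8, about where the pocket floor should be. I'll release it and fetch the second tin.

```bash
python3 - <<'E'
from h import *
bot.move_gripper(80);st("open")
p=pocket(-1);bot.servo_line([*p,230],speed=150);st("up")
pick((537.5,251.3))
place(1);snap(4)
a=cv2.imread("pics/scene4.png")[100:350,170:420]
cv2.imwrite("pics/crop4.png",cv2.resize(a,(600,600),interpolation=cv2.INTER_CUBIC))
E
```

```text
open 11.3 [ 503.8 -284.1   67.9] F [-0.9  0.6 -1. ] w 79.9
up 12.5 [ 504.  -284.2  229. ] F [-0.4  0.5 -0.9] w 79.9
above 14.7 [537.9 250.5 180.1] F [ 0.3 -1.3 -0.7] w 85.2
down False 15.8 [537.9 251.4  66.8] F [-0.1 -0.9 -0.2] w 85.0
closed 16.2 [537.7 251.4  66.7] F [-1.3 -0.9  6.1] w 51.1
lifted 17.5 [537.2 251.2 229. ] F [ 0.   0.1 -1.5] w 50.4
over 18.9 [ 550.4 -140.6  230. ] F [-0.4  0.2 -1.9] w 50.9
set True 21.2 [ 550.1 -141.6   68.7] F [-0.7  0.2  5.1] w 50.7
```

View pics/crop4.png

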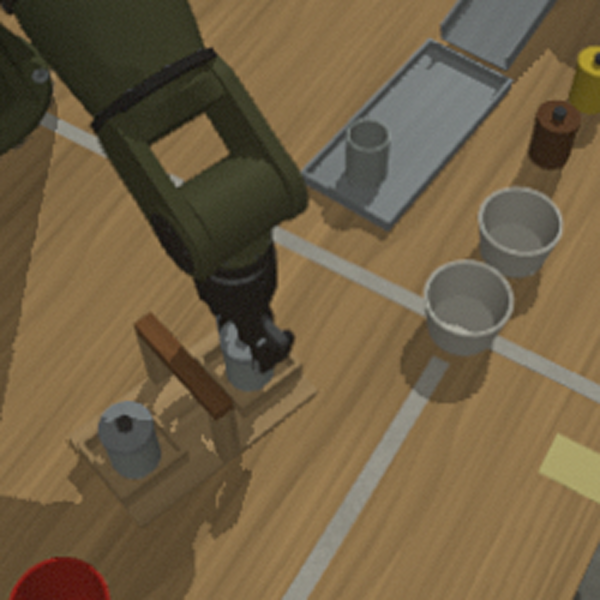

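The second tin sits in the left pocket. The first stands upright in the right pocket and the open tin hasn't moved. I'll release, back off and re-measure the caddy.

```bash
python3 - <<'E'
from h import *
bot.move_gripper(80);p=pocket(1);bot.servo_line([*p,250],speed=150)
go([400,80,300],CYAW+90);st("aside")
d=snap(5)
for n in d:
    P=cloud(d[n]);X,Y,Z=np.moveaxis(P,-1,0);bx=(X>380)&(X<650)&(Y<-80)&(Y>-370)
    p=P[bx&(Z>108)&(Z<135)];print(n,cv2.minAreaRect(p[:,:2].astype(np.float32)))
    for s in(1,-1):
        c=pocket(s);p=P[(np.hypot(X-c[0],Y-c[1])<45)&(Z>70)&(Z<100)]
        print("tin",s,c.round(1),len(p),cv2.minEnclosingCircle(p[:,:2].astype(np.float32)),np.median(p[:,2]))
    p=P[(np.hypot(X-520,Y-160)<45)&(Z>66)&(Z<90)];print("open",len(p),cv2.minEnclosingCircle(p[:,:2].astype(np.float32)))
a=cv2.imread("pics/scene5.png")[200:350,170:370];b=cv2.imread("pics/top5.png")[160:280,320:480]
cv2.imwrite("pics/crop5.png",np.hstack([cv2.resize(x,(400,300),interpolation=cv2.INTER_CUBIC) for x in(a,b)]))
E
```

```text
aside 24.2 [400.4  79.7 299.8] F [ 0.   0.2 -0.7] w 80.0
scene ((527.9361572265625, -212.00601196289062), (23.682607650756836, 132.19482421875), 72.13655090332031)
tin 1 [ 550.1 -141.6] 367 ((549.1357421875, -138.72702026367188), 27.93910026550293) 78.65627861628684
tin -1 [ 504.3 -284.4] 405 ((503.5558776855469, -282.32513427734375), 28.047775268554688) 77.79288956990388
open 117 ((522.0307006835938, 162.72003173828125), 27.323925018310547)
top ((527.3601684570312, -213.77667236328125), (22.597747802734375, 129.6729736328125), 72.07491302490234)
tin 1 [ 550.1 -141.6] 301 ((550.0214233398438, -141.79666137695312), 26.631988525390625) 78.99042855678454
tin -1 [ 504.3 -284.4] 307 ((504.6681823730469, -284.4921875), 27.25603485107422) 78.93252522194211
open 73 ((520.7518310546875, 160.75987243652344), 26.115121841430664)
```

View pics/crop5.png

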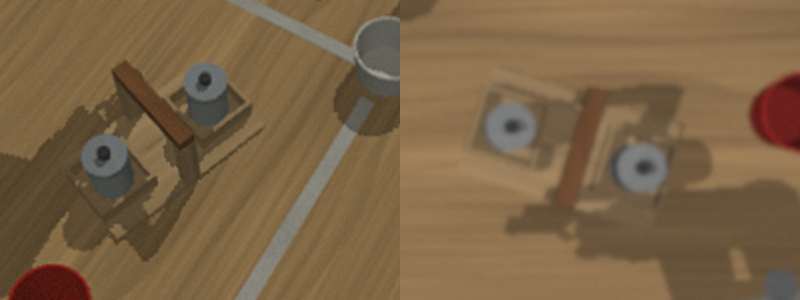

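Both tins stand upright, centred in their pockets, and the caddy and open tin haven't moved. Now I'll grip the bar with a narrow opening so the fingers stay clear of the lids.

```bash
python3 - <<'E'
from h import *
xy=(527.4,-213)
bot.move_gripper(50);go([*xy,230],CYAW+90);st("over bar")
hit=bot.servo_line([*xy,112],speed=80,until_force=6);st(f"at bar {hit}")
if hit:raise SystemExit
bot.move_gripper(10,grip_force=90);st("gripped")
bot.servo_line([*xy,212],speed=50);st("lifted");bot.dwell(1);st("hold")
d=snap(6)
for n in d:
    P=cloud(d[n]);X,Y,Z=np.moveaxis(P,-1,0)
    for s in(1,-1):
        c=pocket(s);p=P[(np.hypot(X-c[0],Y-c[1])<45)&(Z>160)&(Z<187)]
        if len(p)>3:print(n,s,len(p),cv2.minEnclosingCircle(p[:,:2].astype(np.float32)),np.median(p[:,2]))
a=cv2.imread("pics/scene6.png")[80:380,130:530];cv2.imwrite("pics/crop6.png",cv2.resize(a,(800,600),interpolation=cv2.INTER_CUBIC))
E
```

```text
over bar 25.9 [ 527.6 -212.   230.5] F [-0.3  0.7 -0.5] w 50.1
at bar False 27.5 [ 527.6 -213.1  112.5] F [-0.2 -0.7 -0.3] w 49.8
gripped 27.9 [ 527.7 -212.9  112.6] F [-1.6  2.8  5.3] w 20.3
lifted 30.1 [ 527.3 -213.   211.8] F [-0.  -0.6 -6.8] w 20.3
hold 31.1 [ 527.4 -213.   212. ] F [-0.4 -0.4 -7.2] w 20.5
scene 1 438 ((548.8165893554688, -139.48731994628906), 28.065217971801758) 177.41389251722
scene -1 495 ((502.3791198730469, -283.5478820800781), 28.31652069091797) 176.9800933999212
top 1 309 ((549.624755859375, -143.0291748046875), 26.732147216796875) 177.97770652682425
```

View pics/crop6.png

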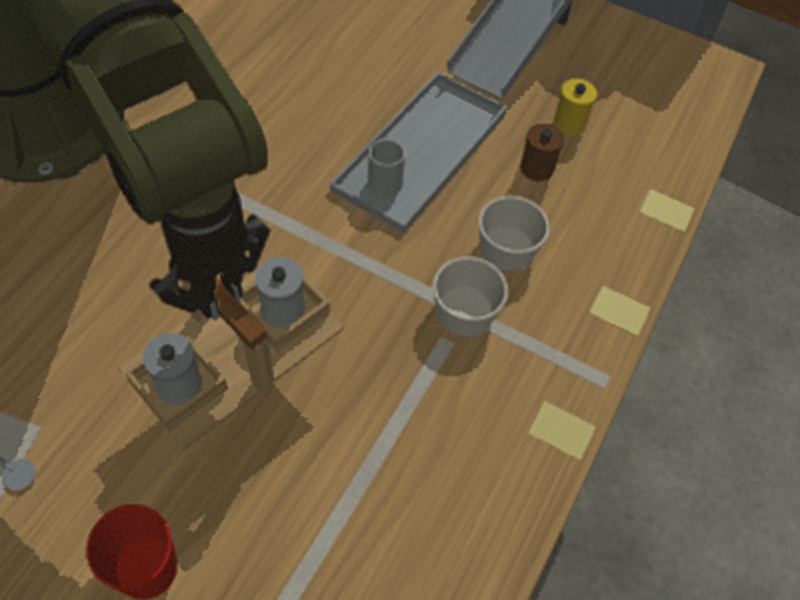

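The caddy hangs level. Both lids rose about 99 mm and are within 0.5 mm of each other in height, with nothing touching. I'll hold and hand in.

```bash
python3 - <<'E'
from h import *
bot.dwell(3);st("end");print(np.abs(bot.read_state()["qvel"]).max());bot.finish_job()
E
```

```text
end 34.1 [ 527.4 -213.   212. ] F [ 0.5  0.4 -6.8] w 20.4
0.002103284593179777
the job is handed in; nothing more can be done
```

The two lidded tins are standing one in each pocket of the caddy. I lifted it by its bar, held it about 10 cm up for four seconds, and handed the job in at 34 s still holding it. The hand-in gave no verdict.

- **Setting the tins down:** I lowered both slowly until they touched the pocket floors, then let go. Before the lift, the cameras put each tin within 3 mm of its pocket centre.
- **In the air:** the lids rose about 99 mm, stand upright and are within 0.5 mm of each other in height. The load of about 7 N stayed steady, the grip held at 20 mm, and the arm was still.
- **Left alone:** the open tin measured where it started, to within 2 mm. The bowls, cup and the brown and yellow look-alikes look undisturbed in the last picture, but I did not re-measure them.
- **Checks that failed or disagreed:** my first bar measurement came out short because my own limit cut it off, so I redid it before using it. The two cameras differ by 2–4 mm, close to their calibration limit. In the last check the top camera gave no reading on the right tin, presumably because the arm was in the way, so that tin's position comes from the scene camera only.

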